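# Hang the lift-off door on the electronics enclosure and shut it

## Robot

A 7-joint arm with a two-finger parallel gripper is mounted at the origin on the work surface. World frame = base frame: x ahead of the robot, y to its left, z up, the work surface at z = 0. Lengths are in mm, angles in rad, forces in N, time in s.
With the tool pointing down it reaches from about 425 to 1025 mm from the base axis. Payload 9.4 kg.
Tool frame: the origin (TCP) lies between the finger pads; the fingertips stand 22 mm ahead of it and the grasp point (between the pads) lies 3 mm ahead of it; x points along the fingers, y is the direction in which the jaws open and shut, and the axes are right-handed (so a half turn about x gives the same grasp; the last joint's range is limited). The gripper opens to 85 mm and grips with 20 to 120 N. Pads are 22 mm wide; open, the fingers measure 114 mm over their backs; the gripper's body (76 mm by 85 mm) begins 54 mm behind the grasp point. The pads swing forward as they close: fully open they stand 13 mm farther back than shut.
Start: joints at [-1.319, 0.599, -0.003, 1.599, 0.002, 0.943, -0.08], TCP at [234.112, 686.16, 226.375] pointing down, gripper open.
Joint ranges: [-2.57, 2.57], [-0.35, 1.97], [-1.29, 1.29], [0.11, 2.56], [-1.05, 4.19], [0.11, 1.86], [-2.63, 2.63]. Speed limits (rad/s): [2.22, 2.22, 3.01, 3.01, 3.14, 3.14, 3.14].

## Interface

Orientations are given as a rotation vector (axis times angle).
In Python, from bench import monitor, vision, bot gives the robot as it stands.
- The arm moves only by the shell command python3 -m handwheel 'ROWS' [FORCE]. ROWS is a JSON object of lists of equal length, an entry for each row: "hand": the finger opening in mm, from 0 to 85.4; "translation": the shift along the tool's x, y, z in mm, a list of three; "rotation": the turn, a rotation vector about the tool's x, y, z in rad, a list of three. A call has 1 to 20 rows; each row is the pose to reach, as a shift and turn from the pose commanded when the call began, along the tool's axes at that moment; what a row does not reach only later rows make up. A row lasts 1/10 s, in which the tool goes at most 50 mm and 8.59 degrees, less where a joint would pass 70% of its speed; a pose out of reach is approached as far as the arm can. A call with a gripper value outside its range is refused whole. The fingers move at their own pace and stop on an object; FORCE is the grip in N (left out, the last holds). Time passes only in rows, so rows that repeat a pose let the fingers close. It gives the time, the measured TCP pose, the force and the opening at its end, in the units of the state.
- monitor.read_state(): the state, without advancing time (a new reading comes with each control period).
- vision.snapshot(name): name is "side" or "top" or "wrist"; returns (picture, depth): 420x560x3 uint8, blue, green, red; 420x560 float32, mm along the optical axis (not along the pixel's ray), 0 where there is no reading.
- vision.camera_params(name): a dict with "vfov" (degrees; the focal length in pixels is half the picture's height over the tangent of half this angle, whatever the lens; pixels are square), "cx", "cy" (the principal point, pixels), "position" and "attitude" of the camera in the world. Camera axes: x right, y down, z forward; pixel columns grow to the right and rows downward; lengths in mm; the calibration is good to about 2 mm. The wrist camera is an equidistant fisheye: a pixel r from the principal point sees the ray r / f radians off the axis. A picture is of the moment at which its call begins: read the wrist's pose just before it. camera_params takes no time and is no camera call; for the wrist camera it gives the pose at the moment of the call.
- bot.close_job(): hands the job in, once; it reports no verdict.
The state is a dict: "clock": time; "joint_positions": joint angles; "qvel": joint speeds; "joint_torque": joint torques, N m; "ee_pos": TCP position; "tcp_rot": TCP orientation; "contact_force": force on the tool from outside, world axes, zero at the start; "ft_torque": the same for the moment, N m; "gripper_width": finger opening in mm.
Only numpy, scipy, OpenCV 4.12 (cv2) and the standard library are available. Lean on these libraries where they do the work, as an engineer would, in place of code of your own. Each camera call takes 0.05 s, during which the arm holds its last target. There are 200 camera calls.

## Task

Close up the repaired enclosure: take the lift-off door out of its slanted stand, hang it on the enclosure by lowering both knuckles together right down over the two upright pins, then swing it fully shut against its stops and let go. Do not let the door fall, and leave the other things on the bench where they are.

Things in the scene. Friction and masses are not known exactly. Their poses are not given: they have to be found in the camera images.
- enclosure: Grey metal electronics box fixed to the bench, 200 (x) x 120 (y) x 201 (z) mm, open on its +y side where a circuit board shows. Origin: centre of its underside; z up, +y out of the opening; front frame at y = +60. Two upright pins stand one above the other at the +x edge of the opening, their common axis at x = +92, y = +80. Nothing sticks out above z = 201.
- hood (a point): Outer rim of the hood, a 4 mm flange of the enclosure's roof (underside at z = 197, x from -45 to +45) that reaches to y = +83, over the shut door's top edge: the door cannot be lowered on in the shut position. Hang it standing open, about square to the front, then swing it. Axes as the enclosure's.
- stop (a point): Midway between two rubber bumpers at the -x edge of the opening (enclosure x = -83, y = +74) that the back of the shut door meets; the door's mid-plane is then at enclosure y = +80. Axes as the enclosure's.
- pin_low (a point): Foot of the lower pin, on its axis, at enclosure z = 55, where it leaves its collar (17 mm across, seats the knuckle). Greased steel pin 8 mm in diameter, 24 mm long, its top 6 mm tapered. Axes as the enclosure's.
- pin_up (a point): Foot of the upper pin, 90 mm above pin_low on the same axis, same sizes. Its collar and bracket reach 11 mm below its foot. Bring the knuckles in sideways at 26 to 50 mm above the pins' feet (the lower knuckle passes under the upper bracket), then lower.
- door_mid (a point): Centre of the loose door: stiff grey panel 12 (its x) x 170 (its y) x 150 (its z) mm, about 0.4 kg. z to its top edge, +x out of its louvred outer face, -y to the knuckles. Hung square open, its axes are parallel to the enclosure's; shut, it has turned +90 deg about z (anticlockwise from above), outer face to enclosure +y, underside 40 mm above the bench. It swings easily.
- door_top (a point): Middle of the door's top edge, 75 mm above door_mid in the door's axes (same axes). The door starts leaning 0.6 rad (34 deg) in the stand, top towards the robot, outer face up; the edge is free to be pinched across the 12 mm thickness along its middle 80 mm, to 45 mm below the edge, with the fingers pointing along the panel.
- knuckle_low (a point): Centre of the lower mouth of the lower knuckle: a vertical steel barrel 20 mm across, 22 mm long, with an 11 mm through hole, on the door's -y edge. At y = -97, z = -60 mm from door_mid in the door's axes; coincides with pin_low when fully home.
- knuckle_up (a point): The same for the upper knuckle, 90 mm higher: y = -97, z = +30 mm from door_mid; coincides with pin_up when fully home.
- door_edge (a point): Middle of the door's free edge, at y = +85 mm from door_mid (182 mm from the pin axis when hung).
- stand: Dark steel stand fixed to the bench, base 170 x 170 mm, holding the leaning door on a slanted ledge with two slanted rests 110 mm apart (reaching 100 mm up the panel's lower face) and two small lips 12 mm high. Origin: centre of the door's width, on the bench; z up, the door's width along y. Top below z = 115 mm.
- multimeter: Bystander: yellow multimeter lying flat, 150 x 78 x 34 mm. Origin: centre of underside.
- spool: Bystander: solder spool standing on end, 54 mm across, 46 mm high. Origin: centre of underside.
- flux_bottle: Bystander: white bottle, 40 mm across, 110 mm high. Origin: centre of underside.
- tape_roll: Bystander: roll of tape lying flat, 60 mm across, 18 mm high. Origin: centre of underside.
- screwdriver: Bystander: black screwdriver 170 mm long lying on the bench.
- tin: Bystander: open metal tin, 72 mm across, 80 mm high. Origin: centre of underside.
Mind the look-alikes: they are no part of the job. Of the things shaped like the part that bears door_mid, the grey one is meant. Leave any red look-alike of the enclosure alone.

How it is judged:
By the outcome, as a careful person would: the job done as asked, in the order asked, and still so for the second after the job is handed in, with the robot touching nothing.
It also fails if it takes over 69 s, if anything falls off the work surface, if the arm or the gripper's body presses on something with over 40 N, if the wrist force passes 120 N, or if a joint passes its speed limit or range.

## Working session

There is one attempt and no reset: what is moved stays moved. The work goes in short steps, Python scripts to look and compute and a shell command to move; the robot and the scene stay as the last step left them, time stands still between calls to the robot, and variables do not carry over. Pictures are saved under pics/ and viewed, about 8 in all and at most 12, crops included, and the job is handed in when it is done.

```bash
mkdir -p pics; ls
cat > h.py <<'E'
import numpy as np, cv2, json
from scipy.spatial.transform import Rotation as R
from bench import monitor, vision, bot
def cam(n):
    p=vision.camera_params(n); return p
def att(p):
    a=np.array(p["attitude"],float); return a if a.shape==(3,3) else R.from_rotvec(a).as_matrix()
def f(p): return 210/np.tan(np.radians(p["vfov"])/2)
def cloud(p,d):
    v,u=np.mgrid[0:d.shape[0],0:d.shape[1]]
    x=(u-p["cx"])/f(p); y=(v-p["cy"])/f(p)
    P=np.stack([x*d,y*d,d],-1)
    return P@att(p).T+np.array(p["position"])
E
python3 - <<'E'
from h import *
print(monitor.read_state())
for n in("top","side"):
    p=cam(n); print(n,p)
    im,d=vision.snapshot(n); cv2.imwrite(f"pics/{n}0.png",im); np.savez(f"{n}0.npz",im=im,d=d)
E
```

```text
pics
{'clock': 0.0, 'joint_positions': array([-1.31869439,  0.60016573, -0.0025676 ,  1.60010875,  0.00180075,
        0.94289809, -0.07980566]), 'qvel': array([ 1.54738513e-03,  1.45717824e-03,  6.60523135e-04, -6.70517418e-05,
       -2.96325023e-04,  1.88911668e-04,  5.66902804e-04]), 'joint_torque': array([-9.79612560e-04, -7.76467395e+01,  1.56373221e+00, -2.58014506e+01,
        1.21909910e-02,  8.89831834e-03, -2.13915166e-05]), 'ee_pos': array([233.95902535, 685.71672971, 225.49481572]), 'tcp_rot': array([ 0.2567375 ,  1.5554858 , -0.25921667]), 'contact_force': array([-0.67102693,  0.76772273,  0.02134061]), 'ft_torque': array([0.01410606, 0.00533943, 0.04181818]), 'gripper_width': 85.28794663775972}
top {'vfov': 53.64105872659687, 'cx': 276.9480547186445, 'cy': 212.3106615318245, 'position': array([ 322.86092816,  -46.17452825, 1281.0820515 ]), 'attitude': array([-2.1429294 ,  2.11037604, -0.19904999])}
side {'vfov': 44.93552877809138, 'cx': 277.53146591341397, 'cy': 205.3598157863086, 'position': array([  53.55147924, 1091.05997193, 1028.1242351 ]), 'attitude': array([-0.5505548 ,  2.60522711, -1.33514086])}
```

View pics/top0.png

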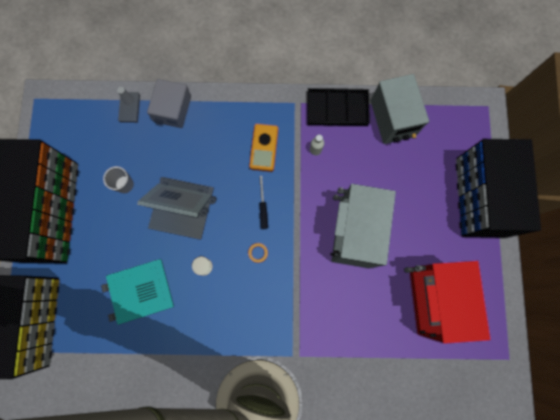

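View pics/side0.png

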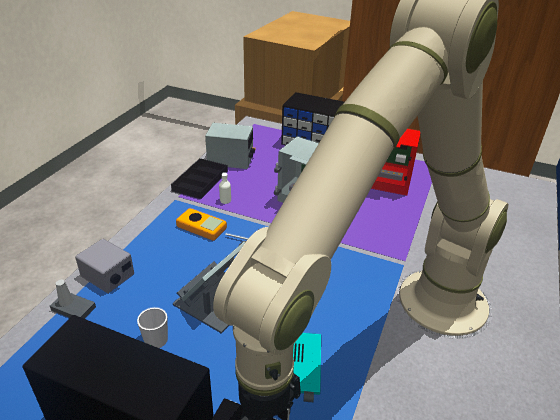

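The top view has +x up and +y left. Door candidates are the grey panel leaning in the dark stand (180,195) and a teal look-alike (140,290), so I choose the grey one. Enclosure candidates are the grey box with brackets (365,225), the red look-alike (455,300), and plain grey boxes (400,105) and (170,100), so I choose the one at (365,225). Next I'll check both in a crop and measure from the depth.

Run:
```python
from h import *
Z=np.load("top0.npz"); im,d=Z["im"],Z["d"]; p=cam("top"); P=cloud(p,d)
for uv in [(280,250),(60,150),(330,330),(180,195),(178,220),(365,225),(140,290),(340,225),(185,180),(160,200),(205,210)]:
    print(uv,im[uv[1],uv[0]],P[uv[1],uv[0]].round(1))
a=cv2.resize(im[160:260,120:230],None,fx=4,fy=4,interpolation=cv2.INTER_CUBIC)
b=cv2.resize(im[170:280,320:410],None,fx=4,fy=4,interpolation=cv2.INTER_CUBIC)
o=np.zeros((440,800,3),np.uint8); o[:400,:440]=a; o[:440,440:800]=b
cv2.imwrite("pics/crop1.png",o)
# height map of both
for (u0,u1,v0,v1) in [(130,225,165,245),(325,405,175,275)]:
    Q=P[v0:v1,u0:u1].reshape(-1,3); Q=Q[Q[:,2]>20]
    print(Q.min(0),Q.max(0), np.histogram(Q[:,2],bins=range(20,260,15)))
```

```text
(280, 250) [157 106  70] [442.6 -59.7  -1.2]
(60, 150) [129  81  49] [752.5 651.    3.2]
(330, 330) [160  93 118] [ 206.3 -211.8    1.7]
(180, 195) [65 59 53] [592.8 238.8  82.6]
(178, 220) [86 81 72] [530.6 259.1   4.2]
(365, 225) [139 141 128] [ 492.9 -280.3  201.3]
(140, 290) [113 116  37] [315.  358.5  12.3]
(340, 225) [145 147 133] [ 492.1 -214.7  200.3]
(185, 180) [132  89  58] [661.5 246.3  -3.9]
(160, 200) [90 82 74] [565.1 281.1 137.6]
(205, 210) [65 59 53] [537.2 152.2 144.4]
[322.86092816 -46.17452825  21.28829908] [ 657.59982099  409.33739144 1281.0820515 ] (array([ 12, 368, 210, 168, 144, 156, 166, 207, 217, 304,   0,   0,   0,
         0,   0]), array([ 20,  35,  50,  65,  80,  95, 110, 125, 140, 155, 170, 185, 200,
       215, 230, 245]))
[ 322.86092816 -424.98166303   20.03239565] [ 610.05074615  -46.17452825 1281.0820515 ] (array([  38,  160,   69,   43,   38,   32,   31,   40,   73,   60,   40,
       1485, 2238,    0,    0]), array([ 20,  35,  50,  65,  80,  95, 110, 125, 140, 155, 170, 185, 200,
       215, 230, 245]))
```

View pics/crop1.png

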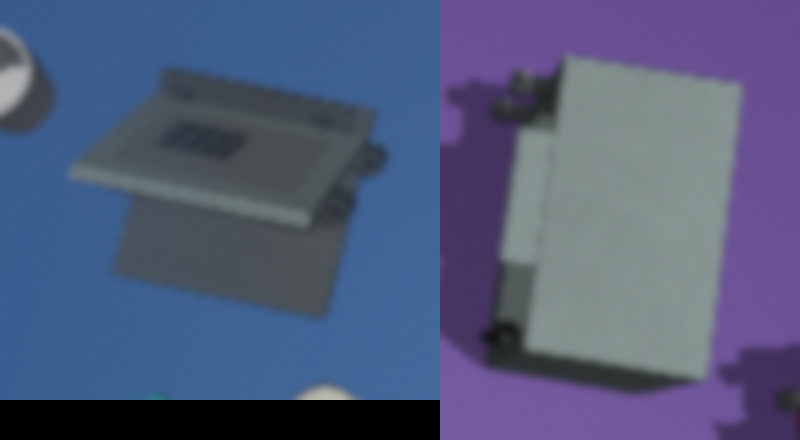

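The left crop shows the grey door leaning with its knuckles at the right (world -y), at about (345,205) and (370,160), and its top edge from (70,170) to (310,225). The right crop shows the grey enclosure with its hood and pin brackets at top-left (510,100) and a bumper at (500,335). The choice is confirmed, so I'll measure now.

```bash
cat > meas.py <<'E'
from h import *
Z=np.load("top0.npz"); im,d=Z["im"],Z["d"]; p=cam("top"); P=cloud(p,d)
def rect(Q2):
    r=cv2.minAreaRect(Q2.astype(np.float32)); return r, cv2.boxPoints(r).round(1)
# bench offset
G=P[120:340,40:480].reshape(-1,3); G=G[abs(G[:,2])<8]; print("bench z",np.median(G[:,2]))
# enclosure roof
m=np.zeros(d.shape,np.uint8); s=np.s_[170:280,325:410]
m[s]=(abs(P[s][...,2]-201)<9)
n,l,st,c=cv2.connectedComponentsWithStats(m); k=1+st[1:,4].argmax(); Q=P[l==k]
print("roof z",np.median(Q[:,2])); print(rect(Q[:,:2]))
m2=cv2.morphologyEx((l==k).astype(np.uint8),cv2.MORPH_OPEN,np.ones((25,25)))
# exact: contour at subpixel then plane z=201
ct=max(cv2.findContours((l==k).astype(np.uint8),0,1)[0],key=cv2.contourArea)[:,0]
def ray(uv,z):
    uv=np.atleast_2d(uv).astype(float); D=np.c_[(uv[:,0]-p["cx"])/f(p),(uv[:,1]-p["cy"])/f(p),np.ones(len(uv))]@att(p).T
    C=np.array(p["position"]); return C+D*((z-C[2])/D[:,2])[:,None]
W=ray(ct,201)
# door
s=np.s_[170:235,130:225]; Q=P[s].reshape(-1,3); Q=Q[(Q[:,2]>25)&(Q[:,2]<190)]
rng=np.random.default_rng(0); best=0
for i in range(500):
    a,b,c_=Q[rng.choice(len(Q),3,False)]; nn=np.cross(b-a,c_-a); 
    if np.linalg.norm(nn)<1e3: continue
    nn/=np.linalg.norm(nn); inl=abs((Q-a)@nn)<4
    if inl.sum()>best and abs(nn[2]-np.sign(nn[2])*.56)<.15: best=inl.sum(); I=inl
for _ in range(3):
    c0=Q[I].mean(0); nn=np.linalg.svd(Q[I]-c0,full_matrices=False)[2][2]; nn*=np.sign(nn[2]); I=abs((Q-c0)@nn)<3.5
print("door n",nn,"lean",np.arcsin(nn[2]),"yaw",np.arctan2(nn[1],nn[0]),I.sum(),len(Q))
x=nn; y=np.cross([0,0,1],x); y/=np.linalg.norm(y); z=np.cross(x,y)
A=np.c_[(Q[I]-c0)@y,(Q[I]-c0)@z]
r,bp=rect(A); print(r,bp)
H,ye,ze=np.histogram2d(A[:,0],A[:,1],bins=[range(-120,125,10),range(-100,105,10)]); print(H.T[::-1].astype(int))
print("c0",c0,"y",y,"z",z); np.savez("door.npz",c0=c0,x=x,y=y,z=z,A=A)
np.savez("roof.npz",W=W)
th=np.radians
for a in range(-20,1,1):
    u=np.array([np.cos(th(a)),np.sin(th(a))]);v=np.array([-u[1],u[0]])
    e=W[:,:2]@u; g=W[:,:2]@v; 
    if a%3==0 or 1: print(a,np.ptp(e).round(1),np.ptp(g).round(1),end=" | ")
E
python3 meas.py
```

```text
bench z 0.617808443638296
roof z 200.5377354644736
(((499.58123779296875, -277.196533203125), (144.1814422607422, 201.3415985107422), 80.9426040649414), array([[ 388.8, -332.5],
       [ 587.6, -364.2],
       [ 610.3, -221.9],
       [ 411.5, -190.2]], dtype=float32))
door n [ 0.80688344 -0.1572722   0.56938964] lean 0.6057631988538443 yaw -0.19249961473249 1432 1947
((-5.870399475097656, -5.041290283203125), (160.94664001464844, 191.55712890625), 89.86316680908203) [[-101.8  -85.3]
 [  89.7  -85.7]
 [  90.1   75.2]
 [-101.5   75.7]]
[[ 0  0  0  0  0  0  0  0  0  0  0  0  0  0  0  0  0  0  0  0  0  0  0  0]
 [ 0  0  0  0  0  0  0  0  0  0  0  0  0  0  0  0  0  0  0  0  0  0  0  0]
 [ 0  0  0  0  1  1  1  0  0  4  2  2  0  1  2  1  0  1  1  1  2  0  0  0]
 [ 0  0  0  2  7  7  8  8 10  9  8  8  8  9 11  8  7 10  8  8  9  0  0  0]
 [ 0  0  0  1  5  7  6  7  7  5  5  4  5  4  6  4  8  5  6  5  5  0  0  0]
 [ 0  1  7  6  6  7  7  4  6  5  7  6  8  7  6  8  3  6  7  6  4  0  0  0]
 [ 0  1  4  3  7  4  3  6  6  5  4  8  4  5  4  4  6  6  5  6  4  0  0  0]
 [ 0  2  2  1  6  7  7  5  4  7  7
[... 732 characters left out ...]
  3  6  5  4  6  8  3  6  6  6  4  5  3  3  2  2  0  0  0]
 [ 0  0  0  0  0  2  4  0  3  2  4  4  3  3  1  5  3  4  0  1  4  0  0  0]
 [ 0  0  0  0  0  0  0  0  0  0  0  0  0  0  0  0  0  0  0  0  0  0  0  0]]
c0 [577.80667818 242.76512715 106.11151437] y [ 0.19131293  0.98152909 -0.        ] z [-0.5588725   0.1089316   0.82206778]
-20 217.7 166.3 | -19 216.3 164.4 | -18 214.8 162.5 | -17 213.3 160.5 | -16 211.8 158.5 | -15 210.1 156.4 | -14 208.4 154.3 | -13 206.7 152.1 | -12 204.8 149.9 | -11 202.9 147.6 | -10 201.4 145.3 | -9 200.1 142.9 | -8 201.2 144.4 | -7 202.6 146.3 | -6 204.2 148.2 | -5 205.7 150.0 | -4 207.1 151.8 | -3 208.5 153.5 | -2 209.8 155.2 | -1 211.1 157.1 | 0 212.2 159.1 |
```

```bash
cat >> h.py <<'E'
def pose():
    s=monitor.read_state(); return np.array(s["ee_pos"]),R.from_rotvec(s["tcp_rot"]),s
def togo(pt,Rm):
    "shift and turn in tool axes to reach TCP pt, rotation matrix Rm"
    t,r,s=pose(); return r.inv().apply(pt-t).round(1),(r.inv()*R.from_matrix(Rm)).as_rotvec().round(3)
def frame(x,y): 
    x=np.array(x,float);x/=np.linalg.norm(x);y=np.array(y,float);y-=x*(x@y);y/=np.linalg.norm(y);return np.c_[x,y,np.cross(x,y)]
def yawf(a): c,s=np.cos(a),np.sin(a); return np.array([[c,-s,0],[s,c,0],[0,0,1]])
YE=-0.158; E0=np.array([497.8,-288.6,0]); PIN=E0+yawf(YE)@[92,80,0]
E
python3 - <<'E'
from h import *
D=np.load("door.npz"); x,y,z,c0=D["x"],D["y"],D["z"],D["c0"]
mid=c0+5*y-5*z-6*x; top=mid+75*z; print("mid",mid,"top",top,"PIN",PIN)
print("tool now\n",pose()[1].as_matrix().round(2))
g=top-22*z  # grasp pt
for s in(1,-1):
    F=frame(-z,s*x)
    for back in(80,0): print(s,back,togo(g-F[:,0]*(3+back),F), (g-F[:,0]*(3+back)).round(1))
np.savez("door2.npz",mid=mid,x=x,y=y,z=z)
E
```

```text
mid [576.7163047  248.0717478   98.58483761] top [534.80086718 256.24161807 160.23992108] PIN [ 601.24151773 -224.07208039    0.        ]
tool now
 [[-0.    0.32  0.95]
 [-0.    0.95 -0.32]
 [-1.   -0.    0.  ]]
1 80 (array([  15.7, -314.1,  389. ]), array([ 1.388, -0.432,  0.498])) [500.7 262.9 210.4]
1 0 (array([  81.5, -307.8,  434.1]), array([ 1.388, -0.432,  0.498])) [545.4 254.2 144.6]
-1 80 (array([  15.7, -314.1,  389. ]), array([-1.649, -0.516, -0.448])) [500.7 262.9 210.4]
-1 0 (array([  81.5, -307.8,  434.1]), array([-1.649, -0.516, -0.448])) [545.4 254.2 144.6]
```

```bash
python3 -m handwheel '{"hand":[85,85,85,85,85,85,85,85,85,85,85,85,85,85,85,85,85,85],"translation":[[15.7,-314,389],[15.7,-314,389],[15.7,-314,389],[15.7,-314,389],[15.7,-314,389],[15.7,-314,389],[15.7,-314,389],[15.7,-314,389],[15.7,-314,389],[15.7,-314,389],[15.7,-314,389],[15.7,-314,389],[15.7,-314,389],[15.7,-314,389],[15.7,-314,389],[15.7,-314,389],[15.7,-314,389],[15.7,-314,389]],"rotation":[[1.388,-0.432,0.498],[1.388,-0.432,0.498],[1.388,-0.432,0.498],[1.388,-0.432,0.498],[1.388,-0.432,0.498],[1.388,-0.432,0.498],[1.388,-0.432,0.498],[1.388,-0.432,0.498],[1.388,-0.432,0.498],[1.388,-0.432,0.498],[1.388,-0.432,0.498],[1.388,-0.432,0.498],[1.388,-0.432,0.498],[1.388,-0.432,0.498],[1.388,-0.432,0.498],[1.388,-0.432,0.498],[1.388,-0.432,0.498],[1.388,-0.432,0.498]]}'
python3 - <<'E'
from h import *
t,r,s=pose(); D=np.load("door2.npz"); F=frame(-D["z"],D["x"]); g=D["mid"]+53*D["z"]
print(s["joint_positions"].round(2), togo(g-F[:,0]*83,F), togo(g-F[:,0]*3,F))
p=cam("wrist"); print(p, "cam in tool",r.inv().apply(p["position"]-t), (r.inv().as_matrix()@att(p)).round(2))
im,d=vision.snapshot("wrist"); cv2.imwrite("pics/w1.png",im); np.savez("w1.npz",im=im,d=d)
im,d=vision.snapshot("side"); np.savez("side1.npz",im=im,d=d); cv2.imwrite("pics/side1.png",im)
E
```

```text
clock: 1.9
ee_pos: [500.8, 263.7, 210.7]
tcp_rot: [1.525, 0.621, -0.899]
contact_force: [0.0, -0.6, 0.3]
gripper_width: 84.7
[-1.48  0.52  0.87  2.35  1.    0.11 -1.93] (array([ 0.3, -0.1,  0.8]), array([-0.001, -0.002,  0.   ])) (array([80.3, -0.1,  1. ]), array([-0.001, -0.002,  0.   ]))
{'vfov': 65.70646984690485, 'cx': 283.7570764051591, 'cy': 211.03944543670852, 'position': array([431.21750994, 343.67526659, 332.20023874]), 'attitude': array([ 2.68907245, -0.37340679,  0.80808156])} cam in tool [-147.31236285    0.37931359  -65.42811593] [[ 0.   -0.26  0.96]
 [ 1.    0.   -0.  ]
 [-0.    0.96  0.26]]
```

View pics/w1.png

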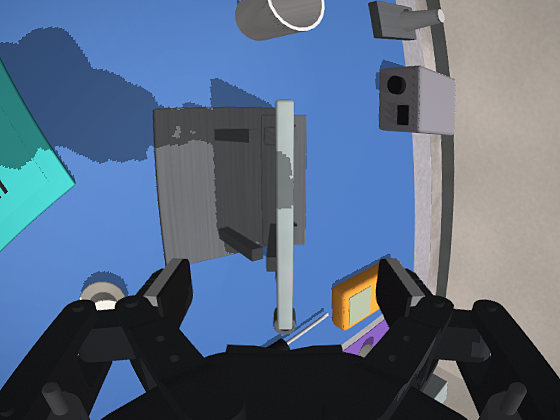

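The wrist view shows the door's top edge as a light strip from (286,100) to (286,330), midway between the open jaws, with a knuckle at (284,322). Next I compute its position in tool axes.

```bash
cat >> h.py <<'E'
def wray(p,uv):
    uv=np.atleast_2d(uv).astype(float)-[p["cx"],p["cy"]]; r=np.linalg.norm(uv,axis=1)+1e-9; th=r/f(p)
    return np.c_[uv/r[:,None]*np.sin(th)[:,None],np.cos(th)]
E
python3 - <<'E'
from h import *
t,r,s=pose(); p=cam("wrist"); Z=np.load("w1.npz"); im,d=Z["im"].astype(int),Z["d"]
A=r.inv().as_matrix()@att(p); c=r.inv().apply(p["position"]-t)
for v in (120,150,215,270,310):
    row=im[v,265:310].sum(-1); 
    print(v,row[:])
def pt(u,v):
    k=wray(p,(u,v))[0]; q=k*d[int(v),int(u)]/k[2]; return (A@q+c).round(1)
for uv in [(286,102),(286,110),(286,215),(286,300),(286,325)]: print(uv,d[uv[1],uv[0]],pt(*uv))
def onx(uv,X): 
    k=A@wray(p,uv)[0]; return (c+k*(X-c[0])/k[0]).round(1)
for X in (58,61,64): print(X,[onx(q,X) for q in [(277,100),(294,100),(278,330),(294,330)]])
E
```

```text
120 [206 210 220 215 218 213 209 212 214 208 235 337 458 538 555 555 555 560
 563 565 568 571 576 575 576 583 581 590 542 293 313 326 331 331 322 326
 334 333 329 318 325 388 419 412 411]
150 [208 209 212 216 210 207 207 211 213 216 196 327 461 564 579 574 572 563
 558 556 561 565 564 565 569 573 575 597 438 315 317 328 321 325 311 320
 330 323 323 305 318 326 428 415 413]
215 [201 202 208 215 212 207 207 208 219 208 182 286 397 530 554 549 550 549
 553 554 560 555 557 564 564 572 568 599 395 303 314 320 323 318 320 328
 323 315 310 317 366 413 417 415 412]
270 [434 324 157 186 192 193 193 194 193 200 192 199 329 464 533 542 546 546
 550 553 554 557 559 564 564 570 569 532 423 406 413 411 411 413 412 412
 411 410 413 413 410 410 413 410 413]
310 [410 411 410 411 409 411 412 419 416 301  67  96 262 410 510 532 523 524
 529 532 534 541 544 546 553 561 590 353 118 228 443 418 409 406 411 406
 408 409 409 410 408 409 408 408 408]
(286, 102) 198.86716 [ 62.8   1.8 -79.8]
(286, 110) 200.39677 [ 63.    1.8 -74.7]
(286, 215) 218.82176 [63.1  1.9 -5.2]
(286, 300) 234.66269 [61.7  2.  60. ]
(286, 325) 241.27666 [62.2  2.1 83.3]
58 [array([ 58. ,  -3.9, -80.8]), array([ 58. ,   6.7, -80.8]), array([58. , -4. , 85.1]), array([58. ,  8.2, 85.1])]
61 [array([ 61. ,  -3.9, -81. ]), array([ 61. ,   6.8, -81. ]), array([61. , -4.1, 87.3]), array([61. ,  8.3, 87.3])]
64 [array([ 64. ,  -4. , -81.2]), array([ 64. ,   6.9, -81.3]), array([64. , -4.2, 89.5]), array([64. ,  8.4, 89.5])]
```

```bash
python3 -m handwheel '{"hand":[85,85,85,85,85,85,14,5,5,5,5,5,5,5],"translation":[[40,1.6,2],[70,1.6,2],[82,1.6,2],[82,1.6,2],[82,1.6,2],[82,1.6,2],[82,1.6,2],[82,1.6,2],[82,1.6,2],[82,1.6,2],[82,1.6,2],[82,1.6,2],[82,1.6,2],[82,1.6,2]],"rotation":[[0,0,0],[0,0,0],[0,0,0],[0,0,0],[0,0,0],[0,0,0],[0,0,0],[0,0,0],[0,0,0],[0,0,0],[0,0,0],[0,0,0],[0,0,0],[0,0,0]]}' 90
python3 - <<'E'
from h import *
t,r,s=pose(); print(s["joint_positions"].round(2),s["gripper_width"],s["contact_force"],r.as_matrix().round(3))
E
```

```text
clock: 3.4
ee_pos: [546.6, 253.4, 144.3]
tcp_rot: [1.525, 0.623, -0.898]
contact_force: [-5.6, 0.7, 5.7]
gripper_width: 9.2
[-0.83  0.54  0.05  2.31  1.71  0.47 -2.63] 9.23023775971971 [-5.61870142  0.71984263  5.69973275] [[ 0.559  0.808 -0.19 ]
 [-0.106 -0.157 -0.982]
 [-0.823  0.568 -0.002]]
```

```bash
python3 -m handwheel '{"hand":[5,5,5,5,5,5,5,5,5,5],"translation":[[-8,0,0],[-18,1,0],[-28,2,0],[-40,5,0],[-55,10,0],[-70,15,0],[-85,20,0],[-100,25,0],[-100,25,0],[-100,25,0]],"rotation":[[0,0,0],[0,0,0],[0,0,0],[0,0,0],[0,0,0],[0,0,0],[0,0,0],[0,0,0],[0,0,0],[0,0,0]]}'
python3 - <<'E'
from h import *
t,r,s=pose(); print(s["joint_positions"].round(2),s["gripper_width"],s["contact_force"],s["ft_torque"],r.as_matrix().round(3))
E
```

```text
clock: 4.4
ee_pos: [511.5, 259.3, 240.2]
tcp_rot: [1.525, 0.621, -0.899]
contact_force: [-0.2, -0.2, -3.4]
gripper_width: 9.3
[-0.92  0.34  0.07  2.28  1.23  0.53 -2.14] 9.277290946471906 [-0.2310269  -0.20055118 -3.41906832] [0.26889172 1.24206692 0.01125002] [[ 0.559  0.807 -0.191]
 [-0.107 -0.158 -0.982]
 [-0.822  0.569 -0.002]]
```

```bash
cat >> h.py <<'E'
EX,EY=yawf(YE)[:,0],yawf(YE)[:,1]
FE=frame([0,0,-1],EX)
def hang(h,out,side=0,along=2): return PIN+(97+out+along)*EY+side*EX+np.array([0,0,171+h])
E
python3 - <<'E'
from h import *
Z=np.load("top0.npz"); P=cloud(cam("top"),Z["d"])
for uv in [(318,140),(316,148),(264,147),(262,190),(258,252),(202,266)]: print(uv,P[uv[1],uv[0]].round())
t,r,s=pose(); 
print(togo(t+[0,0,90],FE)); print(hang(150,130),togo(hang(150,130),FE));
E
```

```text
(318, 140) [ 760. -167.  111.]
(316, 148) [ 752. -165.   64.]
(264, 147) [763.  -5.  34.]
(262, 190) [628.  -1.  14.]
(258, 252) [435.   8.   1.]
(202, 266) [387. 170.  49.]
(array([-74. ,  51.2,  -0.2]), array([-0.034,  0.008, -0.605]))
[637.27316428   2.07548305 321.        ] (array([ 31.3, 188.2, 228.2]), array([-0.034,  0.008, -0.605]))
```

```bash
python3 -m handwheel '{"hand":[5,5,5,5,5,5,5,5,5,5,5,5,5,5,5,5,5,5,5,5],"translation":[[-30,20,0],[-60,40,0],[-74,51,0],[-74,51,0],[-74,51,0],[-60,80,30],[-40,110,70],[-20,140,110],[0,165,150],[15,180,190],[31,188,228],[31,188,228],[31,188,228],[31,188,228],[31,188,228],[31,188,228],[31,188,228],[31,188,228],[31,188,228],[31,188,228]],"rotation":[[0,0,0],[0,0,-0.1],[0,0,-0.2],[0,0,-0.3],[-0.01,0.002,-0.4],[-0.02,0.004,-0.5],[-0.034,0.008,-0.605],[-0.034,0.008,-0.605],[-0.034,0.008,-0.605],[-0.034,0.008,-0.605],[-0.034,0.008,-0.605],[-0.034,0.008,-0.605],[-0.034,0.008,-0.605],[-0.034,0.008,-0.605],[-0.034,0.008,-0.605],[-0.034,0.008,-0.605],[-0.034,0.008,-0.605],[-0.034,0.008,-0.605],[-0.034,0.008,-0.605],[-0.034,0.008,-0.605]]}'
python3 - <<'E'
from h import *
t,r,s=pose(); print(s["joint_positions"].round(2),s["gripper_width"],s["contact_force"],r.as_matrix().round(3))
print(togo(hang(150,130),FE),togo(hang(38,80),FE),togo(hang(180,0,50),FE))
E
```

```text
clock: 6.4
ee_pos: [637.2, 2.4, 321.9]
tcp_rot: [1.325, 1.129, -1.325]
contact_force: [1.2, 0.7, -3.8]
gripper_width: 9.6
[-0.05  0.4  -0.06  1.7   0.03  1.04 -0.28] 9.569359290846508 [ 1.2131712   0.7048521  -3.77048107] [[ 0.001  0.987 -0.158]
 [-0.001 -0.158 -0.987]
 [-1.     0.001  0.001]]
(array([0.9, 0.1, 0.3]), array([-0.   ,  0.001, -0.001])) (array([112.9,   0. ,  50.2]), array([-0.   ,  0.001, -0.001])) (array([-29. ,  50.1, 130.3]), array([-0.   ,  0.001, -0.001]))
```

```bash
python3 -m handwheel '{"hand":[5,5,5,5,5,5,5],"translation":[[-29,20,40],[-29,40,80],[-29,50,115],[-29,50,130],[-29,50,130],[-29,50,130],[-29,50,130]],"rotation":[[0,0,0],[0,0,0],[0,0,0],[0,0,0],[0,0,0],[0,0,0],[0,0,0]]}'
python3 - <<'E'
from h import *
t,r,s=pose(); p=cam("wrist"); im,d=vision.snapshot("wrist"); np.savez("w2.npz",im=im,d=d,pos=p["position"],att=p["attitude"],t=t,r=r.as_matrix())
b,db=vision.snapshot("side"); np.savez("side2.npz",im=b,d=db)
a,da=vision.snapshot("top"); np.savez("top2.npz",im=a,d=da)
o=np.zeros((600,800,3),np.uint8); o[:420,:560]=im
o[:300,560:]=cv2.resize(a[170:290,310:406],(240,300)); o[300:,560:]=cv2.resize(b[90:210,250:346],(240,300))
cv2.imwrite("pics/w2.png",o)
E
```

```text
clock: 7.1
ee_pos: [666.2, -131.8, 350.9]
tcp_rot: [1.324, 1.131, -1.323]
contact_force: [0.3, 0.5, -3.4]
gripper_width: 9.4
```

View pics/w2.png

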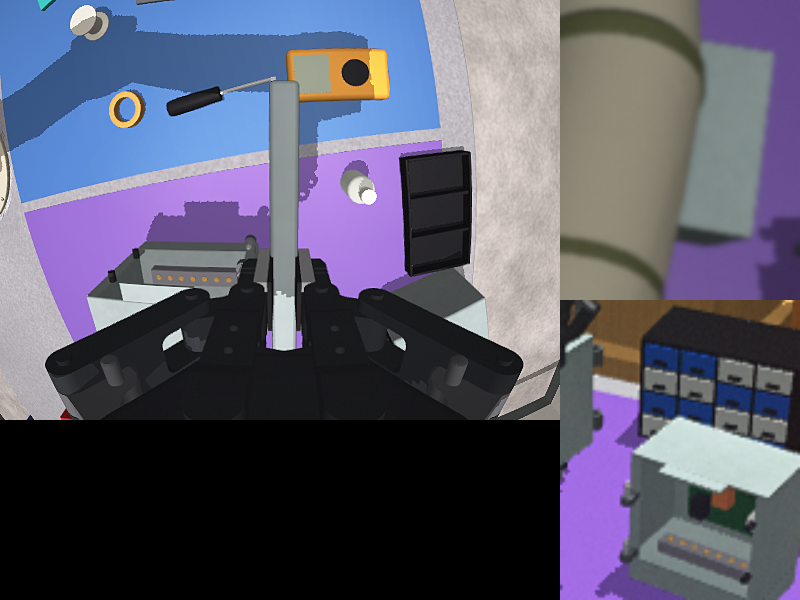

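The wrist picture shows the enclosure opening at lower left, with bumpers at (112,275) and (137,250) and a pin near (250,243). In the top view the arm hides the pins. In the side crop both pins show at the enclosure's left edge, at (628,492) and (628,550). I'll enlarge both.

Run:
```python
from h import *
w=np.load("w2.npz"); s=np.load("side2.npz")
o=np.zeros((600,800,3),np.uint8)
o[:360,:]=cv2.resize(w["im"][225:297,130:290],(800,360),interpolation=cv2.INTER_NEAREST)
o[360:,:]=cv2.resize(s["im"][155:203,265:425],(800,240),interpolation=cv2.INTER_NEAREST)
cv2.imwrite("pics/c2.png",o)
# expected pixels of pins
p=cam("wrist"); A=att(p); C=p["position"]
for X in [PIN+[0,0,169],PIN+[0,0,145],PIN+[0,0,79],PIN+[0,0,55],E0+yawf(YE)@[-100,60,201]]:
    k=A.T@(X-C); th=np.arctan2(np.hypot(k[0],k[1]),k[2]); q=k[:2]/np.hypot(*k[:2])*th*f(p)+[p["cx"],p["cy"]]
    g=cam("side"); e=att(g).T@(X-g["position"]); e=e[:2]/e[2]*f(g)+[g["cx"],g["cy"]]
    print(q.round(1),e.round(1))
```

```text
[239.4 275.6] [276.  161.8]
[241.9 266.7] [275.9 168.1]
[247.6 246.6] [275.5 184.8]
[249.3 240.6] [275.3 190.6]
[ 84.6 293.8] [332.1 168.3]
```

View pics/c2.png

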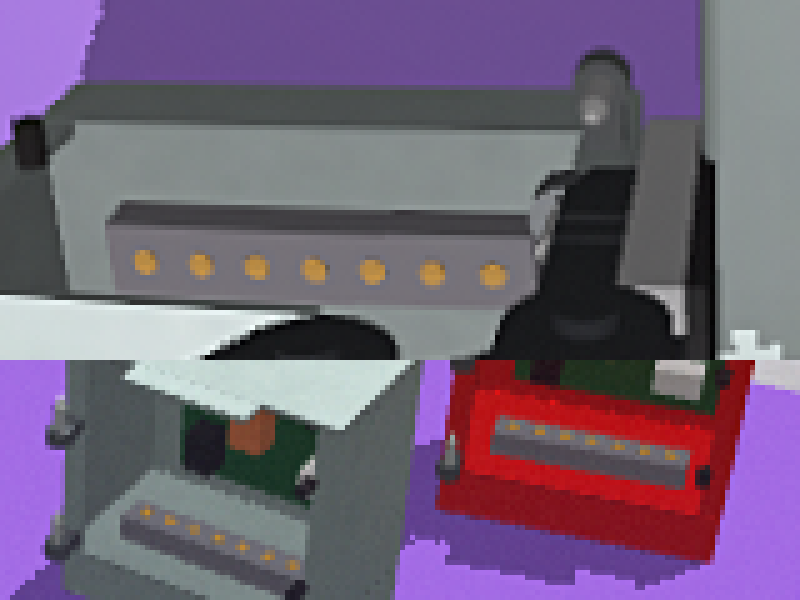

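The lower pin tip is at wrist (248.1,246.6), against a predicted (247.6,246.6). In the side view the tips are about 1 px off the prediction, so the pin estimate holds to about 2 mm. Now to the staging pose.

```bash
python3 -m handwheel '{"hand":[5,5,5,5,5,5,5,5,5,5,5,5],"translation":[[0,-30,-40],[0,-50,-70],[40,-50,-80],[90,-50,-80],[130,-50,-80],[142,-50,-80],[142,-50,-60],[142,-50,-40],[142,-50,-25],[142,-50,-25],[142,-50,-25],[142,-50,-25]],"rotation":[[0,0,0],[0,0,0],[0,0,0],[0,0,0],[0,0,0],[0,0,0],[0,0,0],[0,0,0],[0,0,0],[0,0,0],[0,0,0],[0,0,0]]}'
python3 - <<'E'
from h import *
print(togo(hang(38,25),FE),togo(hang(38,0),FE))
b,db=vision.snapshot("side"); np.savez("side3.npz",im=b,d=db)
a,da=vision.snapshot("top"); np.savez("top3.npz",im=a,d=da)
o=np.zeros((600,800,3),np.uint8)
o[:,:]=cv2.resize(b[130:205,240:340],(800,600),interpolation=cv2.INTER_NEAREST)
cv2.imwrite("pics/c3.png",o)
g=cam("side")
def pr(X): e=att(g).T@(X-g["position"]); return (e[:2]/e[2]*f(g)+[g["cx"],g["cy"]]).round(1)
K=PIN+25*EY
for n,z in(("up mouth",145+38),("up top",145+60),("low mouth",93),("low top",115)): print(n,pr(K+[0,0,z]))
print("px per +10mm x_e,y_e,z",pr(K+10*EX+[0,0,100])-pr(K+[0,0,100]),pr(K+10*EY+[0,0,100])-pr(K+[0,0,100]))
E
```

```text
clock: 8.45
ee_pos: [621.2, -100.4, 209.4]
tcp_rot: [1.325, 1.13, -1.323]
contact_force: [-0.3, -0.4, -4.9]
gripper_width: 9.7
(array([ 0.4, -0.2,  1.3]), array([ 0.001, -0.   , -0.001])) (array([ 0.3, -0.2, 26.3]), array([ 0.001, -0.   , -0.001]))
up mouth [272.  161.4]
up top [272.1 155.5]
low mouth [271.5 184.7]
low top [271.6 179.1]
px per +10mm x_e,y_e,z [-2.5 -1. ] [-1.6  1.3]
```

View pics/c3.png

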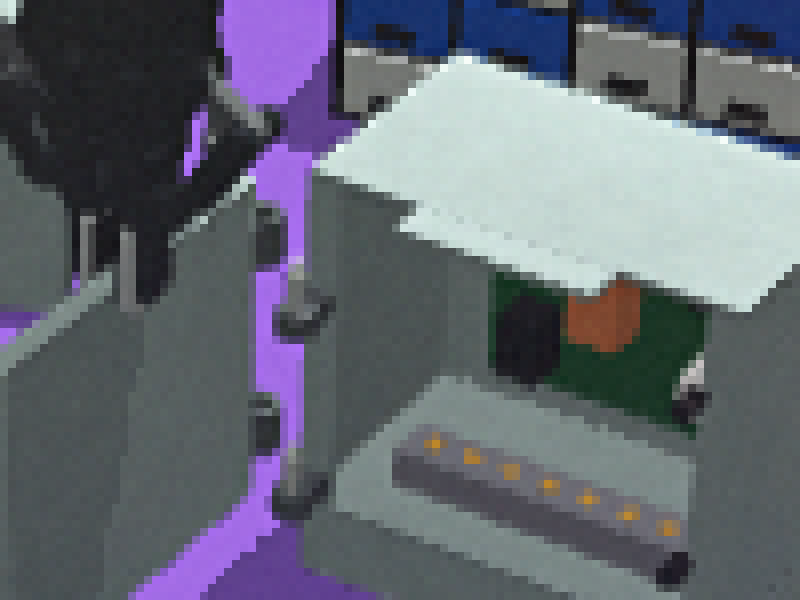

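The knuckles at (272,159) and (272,182) line up with the prediction. The pins sit at column 276.6, about 0.7 px right of prediction. I'll go in above the pins and compare directly.

```bash
python3 -m handwheel '{"hand":[5,5,5,5,5,5,5,5],"translation":[[0,0,10],[0,-1,20],[4,-1,27],[8,-1,27],[8,-1,27],[8,-1,27],[8,-1,27],[8,-1,27]],"rotation":[[0,0,0],[0,0,0],[0,0,0],[0,0,0],[0,0,0],[0,0,0],[0,0,0],[0,0,0]]}'
python3 - <<'E'
from h import *
t,r,s=pose();print(s["contact_force"],togo(hang(30,0),FE))
b,db=vision.snapshot("side"); np.savez("side4.npz",im=b,d=db)
a,da=vision.snapshot("top"); np.savez("top4.npz",im=a,d=da)
c,dc=vision.snapshot("wrist"); np.savez("w4.npz",im=c,d=dc)
o=np.zeros((600,800,3),np.uint8)
o[:,:400]=cv2.resize(b[145:205,255:295],(400,600),interpolation=cv2.INTER_NEAREST)
o[:420,400:]=cv2.resize(a[160:286,320:440],(400,420),interpolation=cv2.INTER_NEAREST)
cv2.imwrite("pics/c4.png",o)
E
```

```text
clock: 9.35
ee_pos: [615.6, -127.7, 200.9]
tcp_rot: [1.324, 1.129, -1.324]
contact_force: [0.3, 0.6, -4.6]
gripper_width: 9.2
[ 0.29552848  0.62307868 -4.60047874] (array([-0.1,  1. , -1.6]), array([ 0.   ,  0.001, -0.001]))
```

View pics/c4.png

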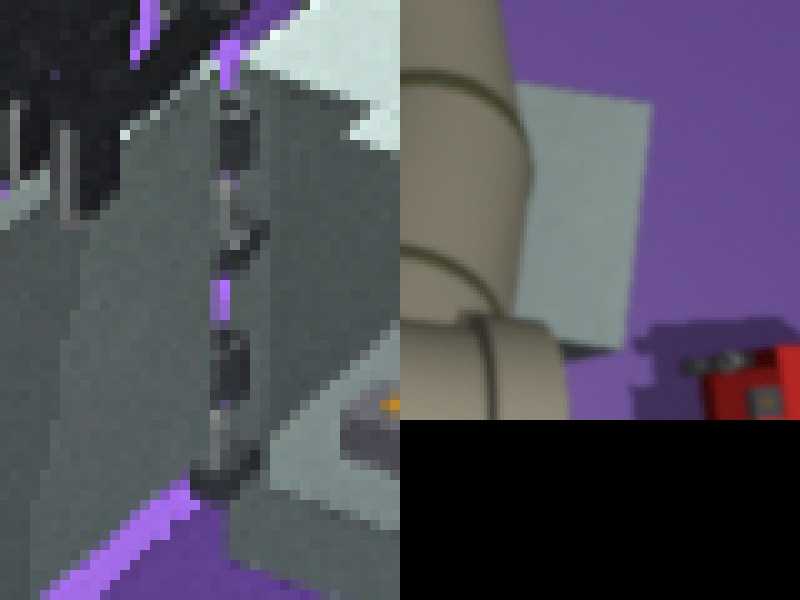

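The knuckles (centres about columns 277.4 and 276.7) sit directly over the pins (277.5 and 276.7) in the side view. I'll check along the line of sight with the depth.

Run:
```python
from h import *
g=cam("side"); Z=np.load("side4.npz"); P=cloud(g,Z["d"]); im=Z["im"]
def e(q): return (yawf(YE).T@(q-PIN)).round(1)
for n,(u0,u1,v0,v1) in dict(kup=(277,280,156,162),pup=(277,279,163,168),klow=(276,280,179,185),plow=(276,278,186,191)).items():
    print(n); 
    for v in range(v0,v1): print(v,[tuple(e(P[v,u])) for u in range(u0,u1)])
```

```text
kup
156 [(np.float64(-7.8), np.float64(7.5), np.float64(197.1)), (np.float64(-8.5), np.float64(2.5), np.float64(195.0)), (np.float64(-11.4), np.float64(1.1), np.float64(195.2))]
157 [(np.float64(-5.3), np.float64(3.3), np.float64(190.5)), (np.float64(-9.9), np.float64(4.6), np.float64(192.7)), (np.float64(-10.4), np.float64(-0.7), np.float64(190.3))]
158 [(np.float64(-5.5), np.float64(3.6), np.float64(187.0)), (np.float64(-10.2), np.float64(5.1), np.float64(189.3)), (np.float64(-11.2), np.float64(0.4), np.float64(187.4))]
159 [(np.float64(-5.6), np.float64(3.5), np.float64(183.2)), (np.float64(-8.8), np.float64(2.6), np.float64(183.9)), (np.float64(-14.5), np.float64(5.6), np.float64(187.3))]
160 [(np.float64(-8.5), np.float64(8.1), np.float64(182.7)), (np.float64(-10.3), np.float64(4.8), np.float64(181.7)), (np.float64(-11.7), np.float64(0.8), np.float64(180.2))]
161 [(np.float64(-8.8), np.float64(8.4), np.float64(179.2)), (np.float64(-8.6), np.float64(1.8), np.float64(175.9)), (np.float64(-13.0), np.float64(2.9), np.float64(177.9))]
pup
163 [(np.float64(-5.2), np.float64(2.3), np.f
[... 1814 characters left out ...]
)), (np.float64(-11.7), np.float64(2.9), np.float64(88.0)), (np.float64(-13.2), np.float64(-1.1), np.float64(86.4))]
plow
186 [(np.float64(-8.8), np.float64(10.7), np.float64(83.3)), (np.float64(50.5), np.float64(-92.8), np.float64(3.5))]
187 [(np.float64(-3.2), np.float64(1.4), np.float64(72.0)), (np.float64(-8.4), np.float64(3.5), np.float64(75.0))]
188 [(np.float64(-6.5), np.float64(6.6), np.float64(72.0)), (np.float64(-3.5), np.float64(-4.7), np.float64(64.6))]
189 [(np.float64(-6.6), np.float64(6.7), np.float64(68.0)), (np.float64(-3.9), np.float64(-4.3), np.float64(60.8))]
190 [(np.float64(-4.5), np.float64(3.0), np.float64(61.1)), (np.float64(-6.6), np.float64(0.0), np.float64(60.2))]
```

```bash
python3 -m handwheel '{"hand":[5,5,5,5,5,5,5,5],"translation":[[0,0.5,-0.8],[2,0.5,-0.8],[4,0.5,-0.8],[6,0.5,-0.8],[8,0.5,-0.8],[10,0.5,-0.8],[10,0.5,-0.8],[10,0.5,-0.8]],"rotation":[[0,0,0],[0,0,0],[0,0,0],[0,0,0],[0,0,0],[0,0,0],[0,0,0],[0,0,0]]}'
python3 -c "
from h import *
s=pose()[2];print(s['contact_force'],s['ft_torque'],togo(hang(0,0),FE))"
```

```text
clock: 10.3
ee_pos: [616.1, -127.4, 190.8]
tcp_rot: [1.324, 1.129, -1.325]
contact_force: [-0.8, 0.6, -4.5]
gripper_width: 9.7
[-0.79445407  0.64890743 -4.48568432] [ 0.00596314 -0.00774843 -0.00189125] (array([19.8,  0.6, -1.2]), array([-0.   ,  0.001, -0.   ]))
```

```bash
python3 -m handwheel '{"hand":[5,5,5,5,5,5],"translation":[[2,0,0],[4,0,0],[6,0,0],[8,0,0],[8,0,0],[8,0,0]],"rotation":[[0,0,0],[0,0,0],[0,0,0],[0,0,0],[0,0,0],[0,0,0]]}'
python3 -c "
from h import *
s=pose()[2];print(s['contact_force'],s['ft_torque'],togo(hang(0,0),FE))"
```

```text
clock: 10.9
ee_pos: [616.1, -127.4, 182.8]
tcp_rot: [1.325, 1.129, -1.325]
contact_force: [0.9, -0.2, -4.0]
gripper_width: 9.1
[ 0.87670475 -0.22053335 -4.04186543] [-0.00528996 -0.03989534  0.02320988] (array([11.8,  0.5, -1.2]), array([-0.   ,  0.001, -0.   ]))
```

```bash
python3 -m handwheel '{"hand":[5,5,5,5,5,5,5,5],"translation":[[2,0,0],[4,0,0],[6,0,0],[8,0,0],[10,0,0],[11,0,0],[11,0,0],[11,0,0]],"rotation":[[0,0,0],[0,0,0],[0,0,0],[0,0,0],[0,0,0],[0,0,0],[0,0,0],[0,0,0]]}'
python3 - <<'E'
from h import *
s=pose()[2];print(s['contact_force'],s['ft_torque'],togo(hang(0,0),FE))
b,db=vision.snapshot("side"); np.savez("side5.npz",im=b,d=db)
cv2.imwrite("pics/c5.png",cv2.resize(b[145:205,255:335],(800,600),interpolation=cv2.INTER_NEAREST))
E
```

```text
clock: 11.7
ee_pos: [616.1, -127.4, 171.8]
tcp_rot: [1.325, 1.129, -1.325]
contact_force: [0.4, -0.3, -3.5]
gripper_width: 9.3
[ 0.44763544 -0.29922722 -3.49673144] [ 0.02802161  0.0069498  -0.00686372] (array([ 0.8,  0.5, -1.2]), array([-0.   ,  0.001, -0.001]))
```

View pics/c5.png

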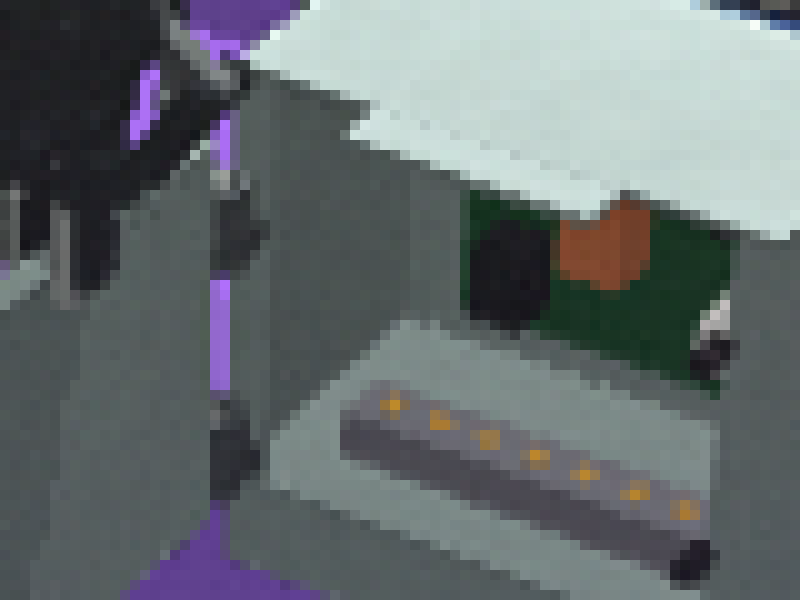

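Both knuckles sit on their collars, upper at crop (235,235) and lower at (235,455), and the upper pin's bright tip pokes out at (235,180). I'll press gently for the seat.

```bash
python3 -m handwheel '{"hand":[5,5,5,5,5,5],"translation":[[0.5,0,0],[1,0,0],[1.5,0,0],[2,0,0],[2,0,0],[2,0,0]],"rotation":[[0,0,0],[0,0,0],[0,0,0],[0,0,0],[0,0,0],[0,0,0]]}'
python3 -c "
from h import *
s=pose()[2];print(s['contact_force'],s['ft_torque'],togo(hang(0,0),FE))"
```

```text
clock: 12.35
ee_pos: [616.3, -127.4, 170.0]
tcp_rot: [1.325, 1.129, -1.325]
contact_force: [0.2, 0.3, -1.1]
gripper_width: 9.8
[ 0.20649138  0.34736494 -1.06458664] [-0.23463084  0.02486196 -0.04343335] (array([-1. ,  0.3, -1.2]), array([-0.   ,  0.001, -0.001]))
```

```bash
python3 -m handwheel '{"hand":[5,5,5,14,18,25,40,60,85,85,85,85,85,85,85],"translation":[[0.5,0,0],[1,0,0],[1,0,0],[1,0,0],[1,0,0],[1,0,0],[1,0,0],[1,0,0],[1,0,0],[1,0,0],[-20,0,0],[-50,0,0],[-70,0,0],[-70,0,0],[-70,0,0]],"rotation":[[0,0,0],[0,0,0],[0,0,0],[0,0,0],[0,0,0],[0,0,0],[0,0,0],[0,0,0],[0,0,0],[0,0,0],[0,0,0],[0,0,0],[0,0,0],[0,0,0],[0,0,0]]}'
python3 - <<'E'
from h import *
t,r,s=pose();print(s['contact_force'],togo(hang(0,0),FE))
p=cam("wrist"); c,dc=vision.snapshot("wrist"); np.savez("w6.npz",im=c,d=dc)
b,db=vision.snapshot("side")
o=np.zeros((420,800,3),np.uint8); o[:,:560]=c; o[:400,560:]=cv2.resize(b[130:210,255:303],(240,400),interpolation=cv2.INTER_NEAREST)
cv2.imwrite("pics/c6.png",o)
for off in (36,):
    print(togo(PIN+165*EY+off*EX+[0,0,175],FE))
E
```

```text
clock: 13.85
ee_pos: [616.0, -127.3, 239.9]
tcp_rot: [1.325, 1.129, -1.325]
contact_force: [0.1, -0.0, 0.4]
gripper_width: 84.9
[ 0.14811409 -0.04972563  0.37494188] (array([68.9,  0.6, -1.2]), array([-0.   ,  0.001, -0.001]))
(array([ 63.8,  37.2, -67.2]), array([-0.   ,  0.001,  0.001]))
```

View pics/c6.png

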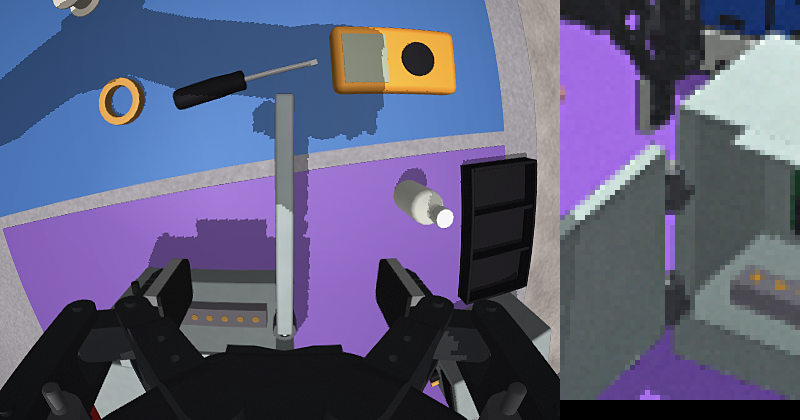

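The door hangs square-open and at rest, with its top edge at (285,95)-(285,340) and a pin showing in the knuckle at (284,330). Next I move to the outer side with closed fingers.

```bash
python3 -m handwheel '{"hand":[60,30,0,0,0,0,0,0,0,0],"translation":[[0,20,-35],[0,38,-67],[0,38,-67],[0,38,-67],[0,38,-67],[0,38,-67],[30,38,-67],[64,38,-67],[64,38,-67],[64,38,-67]],"rotation":[[0,0,0],[0,0,0],[0,0,0],[0,0,0],[0,0,0],[0,0,0],[0,0,0],[0,0,0],[0,0,0],[0,0,0]]}'
python3 - <<'E'
from h import *
t,r,s=pose();print(s['contact_force'],s['gripper_width'],(yawf(YE).T@(t-PIN)).round(1))
t0=t
for a in range(0,100,10):
    q=np.radians(min(a,90)); rho=14.5*np.cos(q)+11*np.sin(q)+(6)
    X=PIN+165*(-np.sin(q)*EX+np.cos(q)*EY)+rho*(np.cos(q)*EX+np.sin(q)*EY)+[0,0,175]
    print(a,r.inv().apply(X-t).round())
E
```

```text
clock: 14.95
ee_pos: [663.9, -67.9, 176.1]
tcp_rot: [1.325, 1.129, -1.327]
contact_force: [0.2, 0.1, -0.1]
gripper_width: -0.4
[ 0.22089659  0.05768834 -0.08978152] -0.42884663133303386 [ 37.3 164.1 176.1]
0 [  1. -17.  -1.]
10 [  1. -44.  -2.]
20 [  1. -72.   1.]
30 [  1. -99.   9.]
40 [   1. -125.   22.]
50 [   1. -148.   40.]
60 [   1. -169.   62.]
70 [   1. -185.   88.]
80 [   1. -196.  117.]
90 [   1. -202.  147.]
```

```bash
python3 -m handwheel '{"hand":[0,0,0,0,0,0,0,0,0,0,0,0,0,0,0,0,0,0,0,0],"translation":[[0,-8,0],[0,-14,0],[0,-20,-1],[0,-27,-1],[0,-35,-2],[0,-44,-2],[0,-53,-1],[0,-63,0],[0,-72,1],[0,-81,4],[0,-90,6],[0,-99,9],[0,-108,13],[0,-117,18],[0,-125,22],[0,-133,28],[0,-141,34],[0,-148,40],[0,-148,40],[0,-148,40]],"rotation":[[0,0,0],[0,0,0],[0,0,0],[0,0,0],[0,0,0],[0,0,0],[0,0,0],[0,0,0],[0,0,0],[0,0,0],[0,0,0],[0,0,0],[0,0,0],[0,0,0],[0,0,0],[0,0,0],[0,0,0],[0,0,0],[0,0,0],[0,0,0]]}'
python3 - <<'E'
from h import *
t,r,s=pose();print(s['contact_force'],(yawf(YE).T@(t-PIN)).round(1),s["joint_positions"].round(2))
b,db=vision.snapshot("side"); c,dc=vision.snapshot("wrist")
o=np.zeros((420,800,3),np.uint8); o[:,:560]=c; o[:400,560:]=cv2.resize(b[110:230,255:327],(240,400))
cv2.imwrite("pics/c7.png",o)
E
```

```text
clock: 16.95
ee_pos: [511.9, -83.5, 175.9]
tcp_rot: [1.325, 1.129, -1.325]
contact_force: [0.7, 0.0, 0.3]
gripper_width: -0.1
[0.67794973 0.01522233 0.34725582] [-110.3  124.8  175.9] [ 0.1   0.43 -0.06  2.12  0.05  0.6  -0.16]
```

View pics/c7.png

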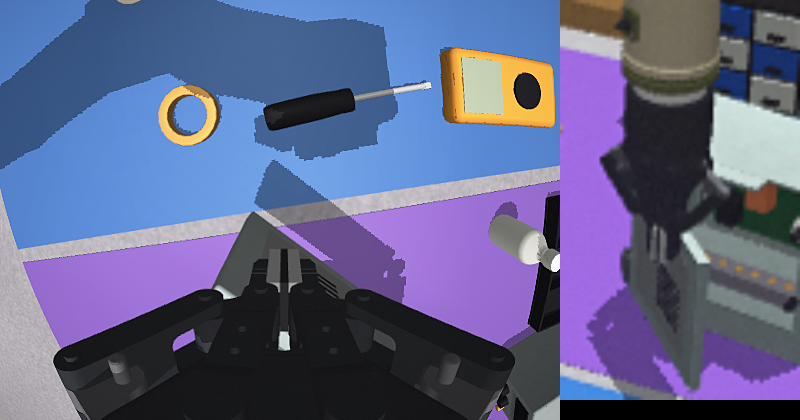

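The door is about half shut, following the closed fingers on its louvred face. I continue along the arc, slowly at the end.

```bash
python3 -m handwheel '{"hand":[0,0,0,0,0,0,0,0,0,0,0,0,0,0,0,0,0,0],"translation":[[0,-7,7],[0,-14,14],[0,-21,22],[0,-26,30],[0,-32,39],[0,-37,48],[0,-41,57],[0,-45,67],[0,-48,77],[0,-50,84],[0,-51,90],[0,-52,95],[0,-53,99],[0,-53,102],[0,-54,104],[0,-54,106],[0,-54,106],[0,-54,106]],"rotation":[[0,0,0],[0,0,0],[0,0,0],[0,0,0],[0,0,0],[0,0,0],[0,0,0],[0,0,0],[0,0,0],[0,0,0],[0,0,0],[0,0,0],[0,0,0],[0,0,0],[0,0,0],[0,0,0],[0,0,0],[0,0,0]]}'
python3 - <<'E'
from h import *
t,r,s=pose();print(s['contact_force'],(yawf(YE).T@(t-PIN)).round(1),s["joint_positions"].round(2))
E
```

```text
clock: 18.85
ee_pos: [441.7, -179.4, 175.8]
tcp_rot: [1.325, 1.129, -1.325]
contact_force: [1.0, 0.2, 0.5]
gripper_width: 0.3
[0.96543032 0.19209768 0.52317806] [-164.5   19.   175.8] [ 0.32  0.38 -0.07  2.2   0.05  0.56  0.05]
```

```bash
python3 -m handwheel '{"hand":[0,0,0,0,0,0],"translation":[[0,0,1],[0,0,2],[0,0,3],[0,0,4],[0,0,4],[0,0,4]],"rotation":[[0,0,0],[0,0,0],[0,0,0],[0,0,0],[0,0,0],[0,0,0]]}'
python3 - <<'E'
from h import *
t,r,s=pose();print(s['contact_force'],(yawf(YE).T@(t-PIN)).round(1))
b,d=vision.snapshot("side"); P=cloud(cam("side"),d); q=(P-PIN)@yawf(YE)
m=(q[...,2]>60)&(q[...,2]<185)&(q[...,1]>-30)&(q[...,1]<45)&(q[...,0]>-190)&(q[...,0]<-20)
A=q[m]; print(m.sum())
for lo in range(-190,-20,20):
    k=A[(A[:,0]>=lo)&(A[:,0]<lo+20)]; print(lo,len(k),np.percentile(k[:,1],[20,50,80]).round(1) if len(k) else "")
E
```

```text
clock: 19.45
ee_pos: [441.2, -182.8, 175.8]
tcp_rot: [1.325, 1.13, -1.324]
contact_force: [0.6, 4.6, 1.1]
gripper_width: -0.3
[0.60844313 4.55059068 1.13926392] [-164.5   15.6  175.8]
1611
-190 296 [-21.1   0.2   5.5]
-170 170 [2.7 5.6 8. ]
-150 183 [3.2 5.7 7.9]
-130 177 [3.1 5.3 7.6]
-110 188 [2.5 5.4 7.7]
-90 177 [2.7 5.3 7.6]
-70 172 [3.  5.5 8. ]
-50 170 [2.8 5.5 7.9]
-30 78 [3.9 5.7 7.8]
```

The outer face lies evenly 5.5 mm (ideal 6) in front of the pin axis along its length, and the finger meets 4.6 N. I press a touch more, back away, and check.

```bash
python3 -m handwheel '{"hand":[0,0,0,0,0,0,0,0,0,0,0,0],"translation":[[0,0,1],[0,0,1],[0,0,1],[0,0,0],[0,0,-1],[0,0,-3],[0,0,-10],[0,0,-30],[-20,0,-60],[-60,0,-100],[-60,0,-120],[-60,0,-120]],"rotation":[[0,0,0],[0,0,0],[0,0,0],[0,0,0],[0,0,0],[0,0,0],[0,0,0],[0,0,0],[0,0,0],[0,0,0],[0,0,0],[0,0,0]]}'
python3 - <<'E'
from h import *
t,r,s=pose();print(s['contact_force'])
for i in range(2):
    b,d=vision.snapshot("side"); P=cloud(cam("side"),d); q=(P-PIN)@yawf(YE)
    m=(q[...,2]>60)&(q[...,2]<180)&(abs(q[...,1])<30)&(q[...,0]>-175)&(q[...,0]<-20); A=q[m]
    k=np.linalg.lstsq(np.c_[A[:,0]+97,np.ones(len(A))],A[:,1],rcond=None)[0]; A=A[abs(A[:,1]-(A[:,0]+97)*k[0]-k[1])<8]
    k=np.linalg.lstsq(np.c_[A[:,0]+97,np.ones(len(A))],A[:,1],rcond=None)[0]; print("slope rad",k[0],"face y at mid",k[1],len(A))
a=vision.snapshot("top")[0]; o=np.zeros((600,800,3),np.uint8)
o[:,:420]=cv2.resize(b[120:220,255:325],(420,600)); o[:400,420:]=cv2.resize(a[90:290,240:430],(380,400))
cv2.imwrite("pics/c8.png",o)
E
```

```text
clock: 20.7
ee_pos: [461.3, -61.5, 237.1]
tcp_rot: [1.323, 1.13, -1.319]
contact_force: [0.0, 0.5, 1.0]
gripper_width: 0.0
[0.00521572 0.54893683 1.0224509 ]
slope rad -0.0003137034775548052 face y at mid 5.637896676153902 1206
slope rad 0.0012770803767233674 face y at mid 5.838333076203772 1207
```

View pics/c8.png

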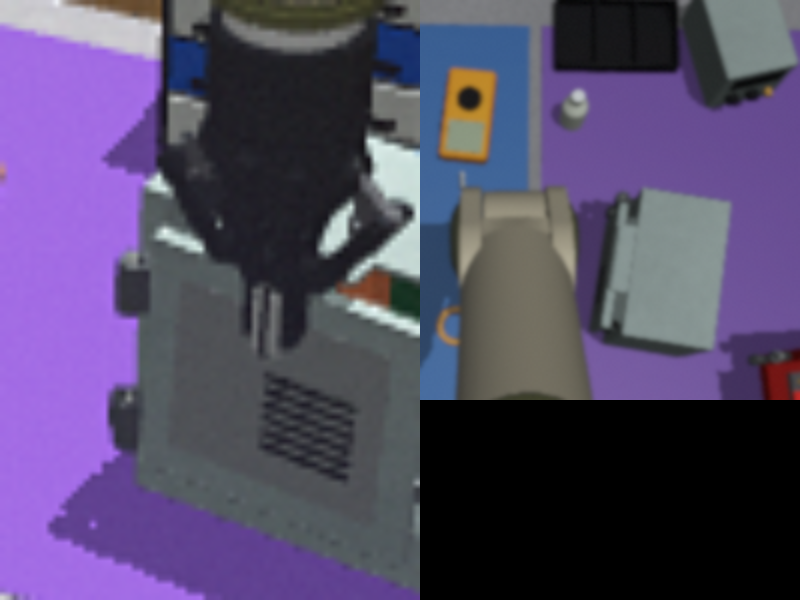

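The door is shut parallel to the front, with both knuckles on their brackets and the gripper clear of it. I'll check its height, then hand in.

Run:
```python
from h import *
b,d=vision.snapshot("side"); P=cloud(cam("side"),d); q=(P-PIN)@yawf(YE)
m=(abs(q[...,1]-6)<5)&(q[...,0]>-160)&(q[...,0]<-20)&(q[...,2]>15)&(q[...,2]<215); z=q[m][:,2]
print("door z range",np.percentile(z,[0.5,2,98,99.5]).round(1))
print(bot.close_job())
```

```text
door z range [ 37.5  40.6 186.  188.8]
the job is handed in; nothing more can be done
None
```

The door is hung on both pins, swung shut against its stops and released, and the job was handed in at about 21 s of the 69 s allowed. I took the grey door from its stand along the slant and lowered it square-open over the pins. I then pushed it shut with closed fingers on its outer face.

**Last checks:**
- **Shut:** The outer face is parallel to the enclosure front to about 1 mrad. It sits 5.6–5.8 mm in front of the pin axis, where 6 mm is ideal. It read the same in two pictures taken one after the other with the gripper clear.
- **Seated:** The door spans about 38–189 mm in height, where 40–190 mm is expected. That fits fully seated knuckles to within the roughly 2 mm accuracy of the camera depth. The last lowering also showed the collars taking the door's weight.
- **Forces:** The highest reading was about 8 N (when gripping the door); pushing against the stops read 4.6 N. These were read at the end of each move, so a short peak in between would not show.
- **Other things:** The multimeter and bottle looked undisturbed in the last picture, which shows only part of the bench. I did not measure the bystanders again.

No check failed. The only disagreement was about 1 px (roughly 2–3 mm) between the predicted and observed pin positions in the side view. I adjusted for it before lowering.

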